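Set the snap-off gap of a stencil printer with a levelling wedge

ROBOT

A 7-joint arm with a two-finger parallel gripper is mounted at the origin on a cart in front of the work surface, level with it; the furniture and walls round the work are solid. World frame = base frame: x ahead of the robot, y to its left, z up, the work surface at z = 0. Lengths are in m, angles in degrees, forces in N, time in s.
With the tool pointing down it reaches from about 0.425 to 0.875 m from the base axis. Payload 4.7 kg.
Tool frame: the origin (TCP) lies on the centre line of the jaws, within the pads' length; the fingertips stand 25 mm ahead of it and the grasp point (between the pads) lies 6 mm ahead of it (manip.tip_reach is the distance from the TCP to the fingertips, in m); z points along the fingers, y is the line along which they close (so a half turn about z gives the same grasp; the last joint's range is limited). The gripper opens to 85 mm and grips with 20 to 120 N. Pads are 22 mm wide; open, the fingers measure 114 mm over their backs; the gripper's body (76 mm by 85 mm) begins 54 mm behind the grasp point. The pads swing forward as they close: fully open they stand 13 mm farther back than shut.
Start: joints at [69.563, 18.392, -4.016, 83.108, 1.295, 78.541, -3.26], TCP at [0.236, -0.606, 0.256] pointing down, gripper open.
Joint ranges: [-163.93, 163.93], [-17.29, 119.83], [-79.2, 71.16], [3.27, 140.29], [-89.18, 269.18], [5.43, 117.66], [-154.24, 154.24]. Speed limits (degrees/s): [147.25, 147.25, 180, 180, 180, 180, 180].

INTERFACE

Orientations are given as a 3x3 rotation matrix whose columns are the frame's x, y, z axes.
In Python, from rig import status, vision, manip gives the robot as it stands.
- The arm moves only by the tool drive_tool, never from a script. Its argument "moves" is a list that holds one entry, the list of rows, each a list of 6 numbers: the shift along the tool's x, y, z in m, then the turn, a rotation vector about the tool's x, y, z in degrees. In form: [[[dx, dy, dz, rx, ry, rz], ...]]. A call has 1 to 5 rows; each row is the pose to reach, as a shift and turn from the pose commanded when the call began, along the tool's axes at that moment; what a row does not reach only later rows make up. A row lasts 1/10 s, in which the tool goes at most 50 mm and 8.59 degrees, less where a joint would pass 70% of its speed; a pose out of reach is approached as far as the arm can. A call with a gripper value outside its range is refused whole. "fingers" is the opening, from -1 (shut) to 1 (fully open), set as the call begins (left out, the last holds). The fingers move at their own pace and stop on an object; "force" is the grip in N (left out, the last holds). Time passes only in rows, so rows that repeat a pose let the fingers close. It gives the time, the measured TCP pose, the force, the opening and the grip force at its end, in the units of the state.
- status.sense(): the state, without advancing time (a new reading comes with each control period).
- vision.camera(name): name is "scene" or "top" or "wrist"; returns the picture (420x560x3 uint8, red, green, blue); there is no depth.
- vision.camera_model(name): a dict with "mtx" (3x3 intrinsics, pixels), "dist_coeffs" ([k1, k2, p1, p2, k3] as OpenCV has them; the pictures are not rectified), "R" (3x3) and "t" (3): a world point X has camera coordinates R X + t. Camera axes: x right, y down, z forward; pixel columns grow to the right and rows downward; lengths in m; the calibration is good to about 2 mm. A picture is of the moment at which its call begins: read the wrist's pose just before it. camera_model takes no time and is no camera call; for the wrist camera it gives the pose at the moment of the call.
- manip.sign_off(): hands the job in; it is judged then, once.
The state is a dict: "clock": time; "qpos": joint angles; "dq": joint speeds; "tau": joint torques, N m; "tcp_pos": TCP position; "tcp_rot": TCP orientation; "ft_force": force on the tool from outside, world axes, zero at the start; "moment": the same for the moment, N m; "width": opening from 0.0 (shut) to 1.0 (fully open); "finger_force": force on a finger pad.
Only numpy, scipy, OpenCV 4.12 (cv2) and the standard library are available. Lean on these libraries where they do the work, as an engineer would, in place of code of your own. Each camera call takes 0.05 s, during which the arm holds its last target. There are 200 camera calls.

TASK

Set the snap-off gap on the small hinged stencil printer: take the black levelling wedge and slide it, flat on the bench and thin end first, squarely into the slot in the front of the base, under the front bar of the stencil frame, until the wedge has raised that bar about 4 mm off the base plate. Let the wedge alone do the lifting (no gripper on the frame), never raise the bar past 10 mm, and leave the other things on the bench where they are. Finish while still gripping the wedge in place, with the bar resting on it.

Things in the scene. Friction and masses are not known exactly. Their poses are not given: they have to be found in the camera images.
- printer: Printer's base plate, fixed, grey, 130 (x) x 124 mm, 12 mm thick. Origin under its middle, on the bench; x from front (x = -60 mm) to hinge, y left, z up. A slot 40 mm wide runs along the x axis from the front edge to x = -10 mm, cut right through to the bench top, so the wedge slides in on the bench. Brass screws at both sides reach y = 76 mm, up to 12 mm high.
- bar_edge (a point): Middle of the front bar's lower front edge; frame down: x = -72 mm, z = 12 mm in the printer's frame (12 mm in front of the base plate). Its height above 12 mm is the gap. The wedge's slope meets the bar here.
- wedge_grip (a point): Best grip point of the black plastic wedge, across its width: 19 mm from the thick end, on the middle line, 14 mm above its underside. Wedge 95 mm long, 28 mm wide, 3 mm high at the thin end, 35 mm at the thick end (slope 1 in 3), 28 mm high at the grip; about 70 g. x points to the thin end, z up. It starts lying on its flat underside.
- wedge_nose (a point): Middle of the bottom of the wedge's thin end, 76 mm ahead (x) of wedge_grip and 14 mm below it.
- wedge: The same black plastic wedge; origin under its middle, 47.5 mm from either end; x points to the thin end.
- stencil_frame: The hinged stencil frame: aluminium, 120 mm wide, a steel foil in it; front bar 18 mm deep, 14 mm high, 138 mm from the hinge. Origin on the middle of the hinge axis (x = +66 mm, z = 19 mm in the printer's frame); x to the back. Lies on the base plate at the start; swings freely upward and falls back by its weight (about 0.45 kg).
- setup_block: Bystander: black plastic rectangular block 60 x 28 x 24 mm, without a slope. Origin under its middle.
- squeegee: Bystander: printing squeegee lying flat, 112 mm long (x), wooden handle 16 mm high and a steel blade to +y. Origin under its handle.
- foil_tape: Bystander: roll of tape lying flat, 52 mm across, 20 mm high. Origin under its middle.

How it is judged (in metres and radians):
On the way:
1. the wedge's thin end is in the slot under the front bar, with the frame still lying on the base plate (x of wedge_nose in the frame of printer above -0.066 m and y of wedge_nose in the frame of printer between -0.02 and 0.02 m and height (world z) of wedge_nose below 0.009 m and height (world z) of bar_edge below 0.013 m), for 0.04 s.
At the end, for the whole second after the job is handed in: Bar edge 2 to 6.5 mm above the base plate, resting on the wedge (over 0.5 N), frame touched by neither robot nor block; wedge flat on the bench (0.1 rad, nose under 6 mm up), in the slot, in line with it within 0.2 rad, still, and gripped (over 1 N) (height (world z) of bar_edge between 0.014 and 0.0185 m and contact force between wedge and stencil_frame above 0.5 N and contact force between the fingers and wedge above 1 N and contact force between each of the arm, the fingers and stencil_frame below 0.3 N and contact force between setup_block and stencil_frame below 0.1 N and angle between wedge's own z axis and vertical below 0.1 rad and height (world z) of wedge_nose below 0.006 m and angle between the x axis of wedge and the x axis of printer, either way round below 0.2 rad and x of wedge_nose in the frame of printer above -0.055 m and y of wedge_nose in the frame of printer between -0.02 and 0.02 m and linear speed of wedge below 0.01 m/s and angular speed of stencil_frame below 0.05 rad/s); the arm keeps its last pose, push and grip.
It fails at once if the front bar is raised more than 11 mm off the base plate (height (world z) of bar_edge above 0.023 m).
It fails at once if the gripper or arm pushes on the stencil frame (over 3 N) (contact force between any of the fingers, the arm and stencil_frame above 3 N).
It fails at once if a bystander (block, squeegee or tape roll) is shifted by more than 25 mm (distance of any of setup_block, squeegee, foil_tape from where it was at the start of the episode above 0.025 m).
It also fails if it takes over 40 s, if anything falls off the work surface, if the arm or the gripper's body presses on something with over 40 N, if the wrist force passes 120 N, or if a joint passes its speed limit or range.

## Working session

There is one attempt and no reset: what is moved stays moved. The work goes in short steps, Python scripts to look and compute and a tool call to move; the robot and the scene stay as the last step left them, time stands still between calls to the robot, and variables do not carry over. Pictures are saved under pics/ and viewed, at most 10 in all, crops included, and the job is handed in when it is done.

Besides the shell and the picture viewer there is one more tool, called after "Call:" as name(argument=value, ...), one argument or row to a line, values as JSON. drive_tool: Moves the arm, as the interface text tells. Its arguments: {"type":"object","properties":{"moves":{"type":"array","items":{"type":"array","items":{"type":"array","items":{"type":"number"}}}},"fingers":{"type":"number"},"force":{"type":"number"}},"required":["moves"]}

```bash
mkdir -p pics; cat > h.py <<'E'
from rig import status, vision, manip
import numpy as np, cv2
def save(name,fn):
    m=vision.camera_model(name); im=vision.camera(name)
    cv2.imwrite('pics/'+fn,im[:,:,::-1]); return im,m
def world(m,px,z):
    K=np.array(m['mtx']);d=np.array(m['dist_coeffs']);R=np.array(m['R']);t=np.array(m['t'])
    u=cv2.undistortPoints(np.array(px,float).reshape(-1,1,2),K,d).reshape(-1,2)
    c=-R.T@t; D=np.c_[u,np.ones(len(u))]@R
    z=np.broadcast_to(z,len(u)); s=(z-c[2])/D[:,2]
    return c+D*s[:,None]
def pix(m,X):
    R=np.array(m['R']);t=np.array(m['t'])
    return cv2.projectPoints(np.array(X,float).reshape(-1,1,3),cv2.Rodrigues(R)[0],t,np.array(m['mtx']),np.array(m['dist_coeffs']))[0].reshape(-1,2)
E
python3 - <<'E'
from h import *
save('scene','s1.png');save('top','t1.png')
s=status.sense();print(s['clock'],s['tcp_pos'],np.round(s['tcp_rot'],3),s['width'],manip.tip_reach)
E
```

```text
0.1 [ 0.2353206  -0.60543431  0.25530673] [[ 0.932  0.362 -0.001]
 [ 0.362 -0.932  0.002]
 [-0.    -0.002 -1.   ]] 0.9980870817747394 0.025
```

View pics/t1.png

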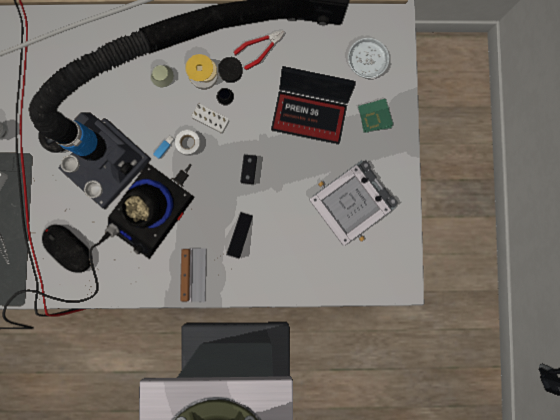

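View pics/s1.png

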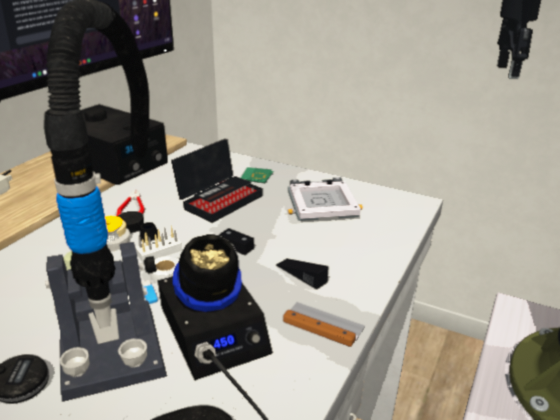

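The top view shows the wedge at about (239,235), the block at (251,169), the squeegee at (193,275), the tape at (187,141), and the printer at (354,205) with its hinge toward (380,185). I'll enlarge these areas.

```bash
python3 - <<'E'
from h import *
t=cv2.imread('pics/t1.png');s=cv2.imread('pics/s1.png')
a=cv2.resize(t[150:270,210:410],None,fx=4,fy=4,interpolation=cv2.INTER_CUBIC)
cv2.imwrite('pics/tc.png',a)
b=cv2.resize(s[165:305,220:375],None,fx=4,fy=4,interpolation=cv2.INTER_CUBIC)
cv2.imwrite('pics/sc.png',b)
m=vision.camera_model('top');print(world(m,[(239,235),(354,205),(251,169),(193,275),(187,141)],0.012).round(3))
print(world(m,[(0,0),(560,0),(0,420)],0).round(3))
for n in('top','scene'):
  m=vision.camera_model(n);print((-np.array(m['R']).T@m['t']).round(3))
E
```

```text
[[ 0.45  -0.05   0.012]
 [ 0.512 -0.293  0.012]
 [ 0.589 -0.076  0.012]
 [ 0.368  0.045  0.012]
 [ 0.65   0.059  0.012]]
[[ 0.971  0.475  0.   ]
 [ 0.971 -0.771  0.   ]
 [ 0.071  0.448  0.   ]]
[ 0.427 -0.109  1.113]
[0.159 0.591 0.516]
```

View pics/tc.png

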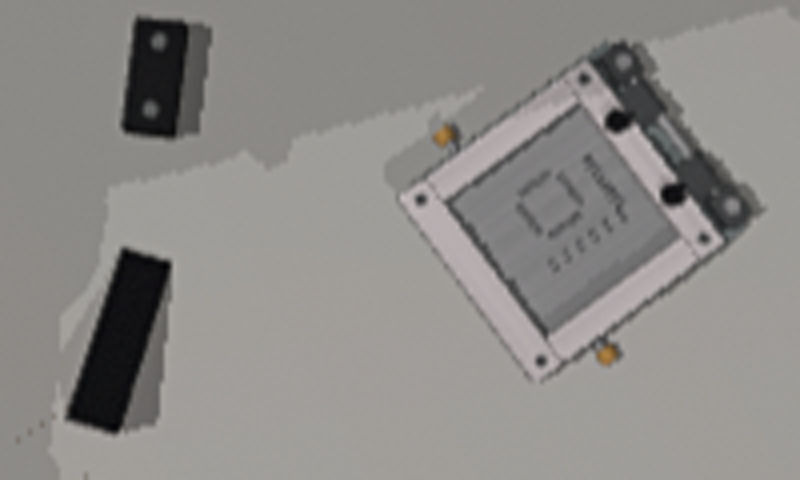

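View pics/sc.png

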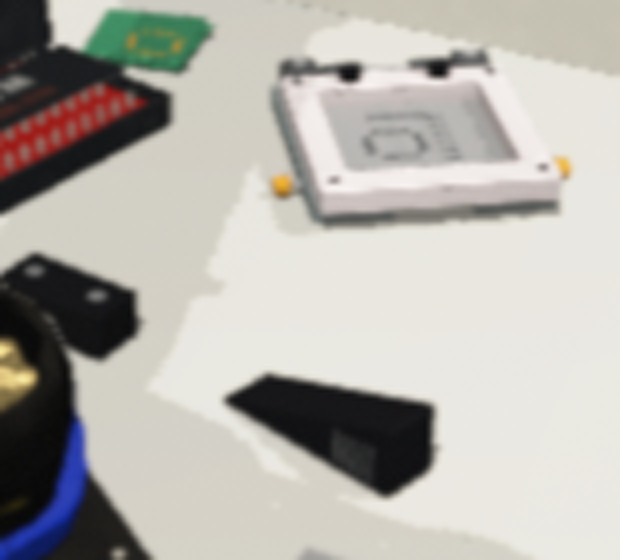

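The crops confirm it. In the top crop the wedge's thick end has corners (66,420),(120,433) and its thin end (123,248),(171,262). The frame's front corners are (402,197),(537,382).

```bash
cat >> h.py <<'E'
def yaw(v): return np.degrees(np.arctan2(v[1],v[0]))
E
python3 - <<'E'
from h import *
m=vision.camera_model('top')
f=lambda p,z: world(m,np.array(p,float)/4+np.array([210,150])-.4,z)
w=f([(66,420),(120,433),(123,248),(171,262)],[.035,.035,.003,.003])
th=w[:2].mean(0)[:2];tn=w[2:].mean(0)[:2];d=tn-th
print('wedge',w.round(4),th,tn,np.linalg.norm(d),yaw(d)); u=d/np.linalg.norm(d)
grip=(th+tn)/2-u*.0285;print('grip',grip)
p=f([(402,197),(537,382),(728,240),(594,58)],.026)
print(p.round(4)); fr=p[:2].mean(0)[:2]; ax=(p[2:].mean(0)-p[:2].mean(0))[:2]
e=(p[1]-p[0])[:2]; print(fr,yaw(ax),np.linalg.norm(ax),yaw(e)+90,np.linalg.norm(e))
print(f([(445,133),(607,354)],.010).round(4))
s=status.sense();R=np.array(s['tcp_rot']);print(R.T@(np.r_[grip,.2]-s['tcp_pos']))
E
```

```text
wedge [[ 0.4102 -0.0253  0.035 ]
 [ 0.4034 -0.0528  0.035 ]
 [ 0.5001 -0.0531  0.003 ]
 [ 0.4925 -0.0784  0.003 ]] [ 0.40678615 -0.03900651] [ 0.49626976 -0.06571568] 0.09338466764341201 -16.61937157738626
grip [ 0.42421852 -0.04420974]
[[ 0.524  -0.1992  0.026 ]
 [ 0.4274 -0.2679  0.026 ]
 [ 0.5003 -0.3692  0.026 ]
 [ 0.5964 -0.301   0.026 ]]
[ 0.47572569 -0.23356468] -54.42029282532291 0.12484048538937514 -54.58435026187465 0.11852511019963556
[[ 0.5593 -0.2238  0.01  ]
 [ 0.4418 -0.3075  0.01  ]]
[ 0.37941637 -0.45454782  0.05606935]
```

Call:
drive_tool(
  moves=[
    [[0.245, -0.18, 0.055, 0, 0, 38], [0.245, -0.18, 0.055, 0, 0, 38], [0.245, -0.18, 0.055, 0, 0, 38], [0.245, -0.18, 0.055, 0, 0, 38], [0.245, -0.18, 0.055, 0, 0, 38]],
  ],
  fingers=1,
)

```text
clock: 0.6
tcp_pos: [0.3656, -0.4004, 0.212]
tcp_rot: [[0.956, -0.293, -0.0], [-0.293, -0.956, -0.0], [-0.0, 0.0, -1.0]]
ft_force: [0.8, -0.1, 0.4]
width: 0.998
finger_force: 0.0
```

```bash
cat >> h.py <<'E'
def go(P,yw):
    s=status.sense();R=np.array(s['tcp_rot']);p=np.array(s['tcp_pos'])
    c,n=np.cos(np.radians(yw)),np.sin(np.radians(yw))
    G=np.array([[c,n,0],[n,-c,0],[0,0,-1.]])
    print('t',round(s['clock'],2),'p',p.round(4),'yaw',round(yaw(R[:,0]),2),'w',round(s['width'],3),'q',np.round(s['qpos'],0))
    print('f',np.round(s['ft_force'],1),'ff',s['finger_force'],'shift',(R.T@(np.array(P)-p)).round(4),'turn',np.degrees(cv2.Rodrigues(R.T@G)[0].ravel()).round(2))
E
python3 -c "
from h import *
go([.46,-.13,.2],-16.6)"
```

```text
t 0.6 p [ 0.3656 -0.4004  0.212 ] yaw -17.05 w 0.998 q [ 53.   7.  -9. 102.   1.  71. -63.]
f [ 0.8 -0.1  0.4] ff 0.0 shift [ 0.0109 -0.2862  0.0119] turn [ 0.01  0.02 -0.45]
```

Call:
drive_tool(
  moves=[
    [[0.02, -0.28, 0.012, 0, 0, 0], [0.02, -0.28, 0.012, 0, 0, 0], [0.02, -0.28, 0.012, 0, 0, 0], [0.02, -0.28, 0.012, 0, 0, 0], [0.02, -0.28, 0.012, 0, 0, 0]],
  ],
)

```text
clock: 1.1
tcp_pos: [0.4542, -0.1665, 0.2017]
tcp_rot: [[0.958, -0.288, -0.0], [-0.288, -0.958, -0.0], [-0.0, 0.0, -1.0]]
ft_force: [0.5, 0.5, -0.2]
width: 1.0
finger_force: 0.0
```

```bash
python3 -c "
from h import *
go([.424,-.044,.2],-16.6)"
```

```text
t 1.1 p [ 0.4542 -0.1665  0.2017] yaw -16.76 w 1.0 q [ 38.   1. -22. 110.   0.  69. -90.]
f [ 0.5  0.5 -0.2] ff 0.0 shift [-0.0642 -0.1086  0.0016] turn [ 0.02  0.01 -0.16]
```

Call:
drive_tool(
  moves=[
    [[-0.06, -0.108, 0.03, 0, 0, 0], [-0.06, -0.108, 0.03, 0, 0, 0], [-0.06, -0.108, 0.03, 0, 0, 0], [-0.06, -0.108, 0.03, 0, 0, 0], [-0.06, -0.108, 0.03, 0, 0, 0]],
  ],
)

```text
clock: 1.6
tcp_pos: [0.4276, -0.0478, 0.1718]
tcp_rot: [[0.958, -0.287, -0.0], [-0.287, -0.958, -0.001], [-0.0, 0.001, -1.0]]
ft_force: [0.1, -1.1, -1.1]
width: 1.0
finger_force: 0.0
```

```bash
python3 -c "
from h import *
go([.424,-.044,.1],-16.6)
im,m=save('wrist','w1.png')
print(pix(m,[[.424,-.044,.028],[.4068,-.039,.035],[.4963,-.0657,.003]]))"
```

```text
t 1.6 p [ 0.4276 -0.0478  0.1718] yaw -16.68 w 1.0 q [  32.   -4.  -28.  118.   -2.   66. -102.]
f [ 0.1 -1.1 -1.1] ff 0.0 shift [-0.0045 -0.0027  0.0718] turn [ 0.05  0.   -0.08]
[[275.79780465 216.34791286]
 [275.97306594 238.9579877 ]
 [275.77663581 124.09540873]]
```

View pics/w1.png

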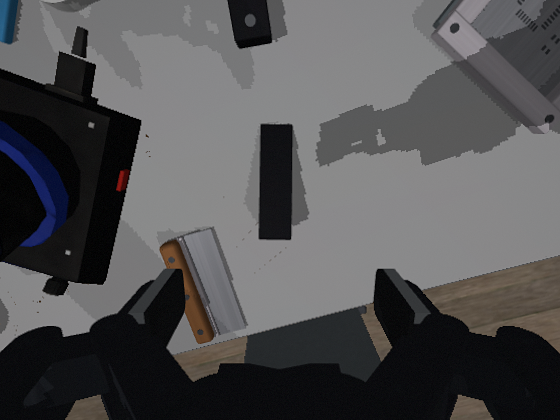

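The wrist view shows the wedge at columns 260–292, rows 124–239, which matches my estimate. The squeegee blade corner at (212,228) is close to the left finger, so I'll descend with the jaws partly closed.

Call:
drive_tool(
  moves=[
    [[-0.003, -0.003, 0.0, 0, 0, 0], [-0.003, -0.003, 0.05, 0, 0, 0], [-0.003, -0.003, 0.1, 0, 0, 0], [-0.003, -0.003, 0.137, 0, 0, 0], [-0.003, -0.003, 0.137, 0, 0, 0]],
  ],
  fingers=0.2,
)

```text
clock: 2.15
tcp_pos: [0.4214, -0.0442, 0.0307]
tcp_rot: [[0.957, -0.29, -0.01], [-0.29, -0.957, 0.003], [-0.011, 0.0, -1.0]]
ft_force: [-1.0, 0.2, 0.1]
width: 0.607
finger_force: 0.0
```

```bash
python3 -c "
from h import *
go([.425,-.0443,.026],-16.6)
im,m=save('wrist','w2.png')
print(pix(m,[[.424,-.044,.028],[.4068,-.039,.035],[.4963,-.0657,.003]]))"
```

```text
t 2.15 p [ 0.4214 -0.0442  0.0307] yaw -16.84 w 0.607 q [  31.    8.  -29.  126.    5.   48. -109.]
f [-1.   0.2  0.1] ff 0.0 shift [ 0.0035 -0.0009  0.0047] turn [ 0.01  0.61 -0.24]
[[276.58608644 292.02936475]
 [277.06829355 339.38163865]
 [276.04713183 104.70553791]]
```

View pics/w2.png

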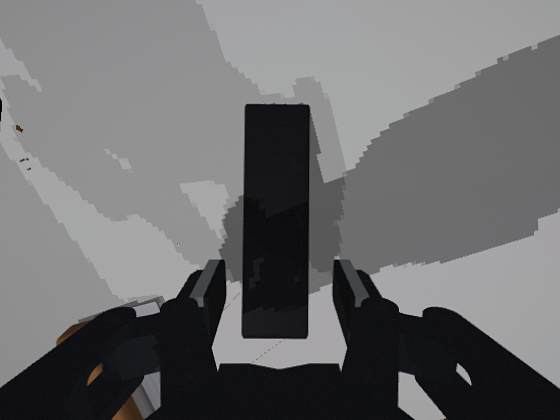

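The wedge sits centred between the jaws (columns 243–309). I'll lower a little and close.

Call:
drive_tool(
  moves=[
    [[0.003, 0, 0.003, 0, 0.3, 0], [0.003, 0, 0.004, 0, 0.3, 0], [0.003, 0, 0.004, 0, 0.3, 0]],
  ],
  fingers=0.2,
)

```text
clock: 2.5
tcp_pos: [0.4302, -0.0454, 0.0326]
tcp_rot: [[0.957, -0.289, 0.008], [-0.289, -0.957, -0.003], [0.009, 0.0, -1.0]]
ft_force: [-0.5, 0.5, -0.4]
width: 0.596
finger_force: 0.0
```

Call:
drive_tool(
  moves=[
    [[0, 0, 0, 0, 0, 0], [0, 0, 0, 0, 0, 0], [0, 0, 0, 0, 0, 0], [0, 0, 0, 0, 0, 0], [0, 0, 0, 0, 0, 0]],
  ],
  fingers=-1,
  force=50,
)

```text
clock: 3.0
tcp_pos: [0.4295, -0.0452, 0.032]
tcp_rot: [[0.958, -0.288, 0.007], [-0.288, -0.958, -0.002], [0.007, 0.0, -1.0]]
ft_force: [-0.8, 0.7, 6.6]
width: 0.316
finger_force: 50.5
```

```bash
python3 -c "
from h import *
go([.43,-.075,.04],-25)"
```

```text
t 3.0 p [ 0.4295 -0.0452  0.032 ] yaw -16.76 w 0.316 q [  31.    8.  -29.  125.    6.   47. -109.]
f [-0.8  0.7  6.6] ff 50.45923393772682 shift [ 0.0091  0.0284 -0.0079] turn [-0.01 -0.4   8.24]
```

Call:
drive_tool(
  moves=[
    [[0, 0, -0.015, 0, -0.4, 0], [0, 0, -0.03, 0, -0.4, 0], [0.005, 0.015, -0.03, 0, -0.4, 8], [0.01, 0.03, -0.03, 0, -0.4, 8], [0.01, 0.03, -0.03, 0, -0.4, 8]],
  ],
)

```text
clock: 3.5
tcp_pos: [0.4293, -0.0784, 0.0611]
tcp_rot: [[0.907, -0.421, -0.001], [-0.421, -0.907, 0.0], [-0.001, 0.001, -1.0]]
ft_force: [0.7, -0.5, -1.2]
width: 0.313
finger_force: 49.5
```

```bash
python3 -c "
from h import *
go([.424,-.1615,.055],-54.5)"
```

```text
t 3.5 p [ 0.4293 -0.0784  0.0611] yaw -24.92 w 0.313 q [  33.    6.  -27.  123.    3.   52. -111.]
f [ 0.7 -0.5 -1.2] ff 49.46474237018265 shift [0.0302 0.0775 0.0061] turn [ 0.05  0.06 29.58]
```

Call:
drive_tool(
  moves=[
    [[0.007, 0.019, 0, 0, 0, 8], [0.014, 0.038, 0, 0, 0, 16], [0.02, 0.057, 0, 0, 0, 24], [0.028, 0.077, 0, 0, 0, 29.5], [0.028, 0.077, 0, 0, 0, 29.5]],
  ],
)

```text
clock: 4.0
tcp_pos: [0.4222, -0.1602, 0.0609]
tcp_rot: [[0.58, -0.814, -0.002], [-0.814, -0.58, 0.0], [-0.001, 0.001, -1.0]]
ft_force: [-0.1, -0.0, -0.4]
width: 0.318
finger_force: 49.5
```

Call:
drive_tool(
  moves=[
    [[0, 0, 0, 0, 0, 0], [0, 0, 0, 0, 0, 0]],
  ],
)

```text
clock: 4.2
tcp_pos: [0.4227, -0.1568, 0.0608]
tcp_rot: [[0.586, -0.81, -0.002], [-0.81, -0.586, 0.002], [-0.002, 0.001, -1.0]]
ft_force: [-0.3, 0.1, -0.8]
width: 0.313
finger_force: 49.5
```

```bash
python3 -c "
from h import *
go([.424,-.1615,.032],-54.5)
im,m=save('wrist','w3.png')
fr=np.array([.4757,-.2336]);u=np.array([np.cos(np.radians(-54.5)),np.sin(np.radians(-54.5))]);n=np.array([-u[1],u[0]])
print(pix(m,[np.r_[fr+60*n/1e3,.026],np.r_[fr-60*n/1e3,.026],np.r_[fr,.026]]))
s=status.sense();p=np.array(s['tcp_pos']);x=np.array(s['tcp_rot'])[:,0]
print(pix(m,[p+x*.0706+[0,0,-.029],p-x*.0244+[0,0,.003]]))"
```

```text
t 4.2 p [ 0.4227 -0.1568  0.0608] yaw -54.1 w 0.313 q [  37.    7.  -21.  122.    3.   52. -130.]
f [-0.3  0.1 -0.8] ff 49.50134263490327 shift [0.0047 0.0017 0.0288] turn [0.03 0.14 0.4 ]
[[145.1407314   67.2131924 ]
 [421.4524326   68.89927239]
 [283.32646892  68.68492093]]
[[278.67805306 123.10116426]
 [278.88438015 355.64916069]]
```

View pics/w3.png

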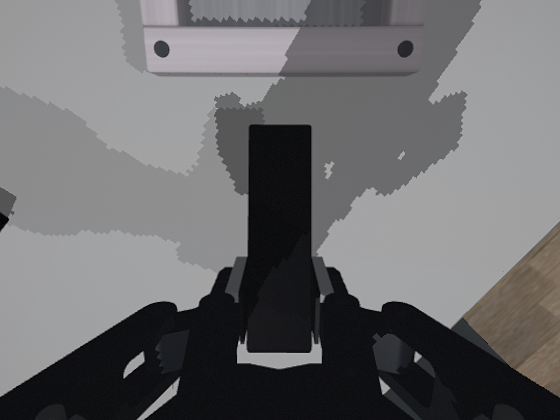

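The bar's front corners are at (149,70) and (419,72), centre column 284. The wedge nose is at row 125, centre column 280, about 20 mm short of the bar and 1.7 mm to its left. I'll lower it to the bench.

Call:
drive_tool(
  moves=[
    [[0, 0.0017, 0.01, 0, 0, 0.4], [0, 0.0017, 0.02, 0, 0.1, 0.4], [0, 0.0017, 0.026, 0, 0.1, 0.4], [0, 0.0017, 0.028, 0, 0.1, 0.4], [0, 0.0017, 0.028, 0, 0.1, 0.4]],
  ],
)

```text
clock: 4.75
tcp_pos: [0.4208, -0.1587, 0.0325]
tcp_rot: [[0.579, -0.815, -0.002], [-0.815, -0.579, 0.0], [-0.001, 0.001, -1.0]]
ft_force: [0.5, -0.1, -0.6]
width: 0.316
finger_force: 49.6
```

```bash
python3 -c "
from h import *
fr=np.array([.4757,-.2336]);u=np.array([np.cos(np.radians(-54.5)),np.sin(np.radians(-54.5))])
g=fr-u*(.0706+.002)
go(np.r_[g,.032],-54.5)"
```

```text
t 4.75 p [ 0.4208 -0.1587  0.0325] yaw -54.63 w 0.316 q [  37.   10.  -21.  123.    5.   48. -131.]
f [ 0.5 -0.1 -0.6] ff 49.59928265103372 shift [ 0.0202 -0.0013  0.0005] turn [ 0.08  0.07 -0.13]
```

Call:
drive_tool(
  moves=[
    [[0, 0, 0.001, 0, 0, 0], [0.01, -0.001, 0.001, 0, 0, 0], [0.02, -0.001, 0.001, 0, 0, 0], [0.03, -0.001, 0.001, 0, 0, 0], [0.03, -0.001, 0.001, 0, 0, 0]],
  ],
)

```text
clock: 5.25
tcp_pos: [0.4405, -0.1847, 0.0321]
tcp_rot: [[0.577, -0.816, 0.001], [-0.816, -0.577, -0.002], [0.002, -0.0, -1.0]]
ft_force: [1.1, 0.6, 0.1]
width: 0.315
finger_force: 49.7
```

```bash
python3 -c "
from h import *
fr=np.array([.4757,-.2336]);u=np.array([np.cos(np.radians(-54.5)),np.sin(np.radians(-54.5))])
g=fr-u*(.0706-.0386+.0015)
go(np.r_[g,.0315],-54.5)
im,m=save('wrist','w4.png')
"
```

```text
t 5.25 p [ 0.4405 -0.1847  0.0321] yaw -54.73 w 0.315 q [  38.   13.  -20.  120.    6.   49. -130.]
f [1.1 0.6 0.1] ff 49.70880197128281 shift [ 0.0268 -0.0003  0.0007] turn [-0.01 -0.11 -0.23]
```

View pics/w4.png

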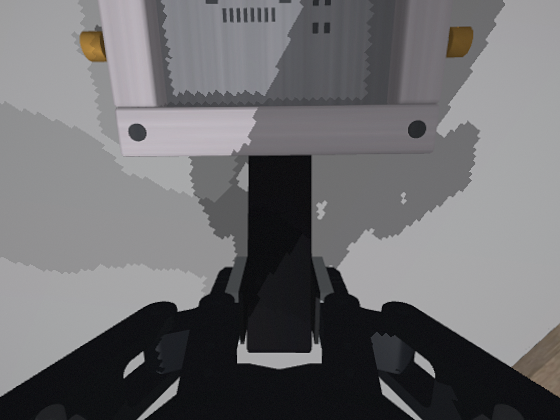

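The wedge is under the bar with the frame still down; bar corners are (122,157),(433,153) and the wedge centre column is 280. I'll push on slowly.

Call:
drive_tool(
  moves=[
    [[0.005, -0.0005, 0.001, 0, 0, -0.3], [0.01, -0.0005, 0.001, 0, 0, -0.3], [0.015, -0.001, 0.001, 0, 0, -0.3], [0.02, -0.001, 0.001, 0, 0, -0.3], [0.02, -0.001, 0.001, 0, 0, -0.3]],
  ],
)

```text
clock: 5.8
tcp_pos: [0.4517, -0.197, 0.0319]
tcp_rot: [[0.584, -0.812, -0.002], [-0.812, -0.584, 0.002], [-0.003, 0.001, -1.0]]
ft_force: [-5.0, 6.0, 14.3]
width: 0.316
finger_force: 51.5
```

```bash
python3 -c "
from h import *
fr=np.array([.4757,-.2336]);u=np.array([np.cos(np.radians(-54.5)),np.sin(np.radians(-54.5))])
g=fr-u*(.0706-.0386+.0015)
go(np.r_[g,.0315],-54.5)
"
```

```text
t 5.8 p [ 0.4517 -0.197   0.0319] yaw -54.29 w 0.316 q [  38.   14.  -19.  117.    6.   49. -129.]
f [-5.   6.  14.3] ff 51.45500538870692 shift [0.0102 0.0018 0.0004] turn [0.05 0.14 0.21]
```

Call:
drive_tool(
  moves=[
    [[0.004, 0.0005, -0.0005, 0, 0, 0], [0.008, 0.001, -0.0005, 0, 0, 0], [0.008, 0.001, -0.0005, 0, 0, 0], [0.008, 0.001, -0.0005, 0, 0, 0]],
  ],
)

```text
clock: 6.2
tcp_pos: [0.4547, -0.2022, 0.032]
tcp_rot: [[0.584, -0.811, -0.004], [-0.811, -0.584, 0.004], [-0.005, 0.001, -1.0]]
ft_force: [-5.7, 9.6, 13.9]
width: 0.318
finger_force: 51.4
```

```bash
python3 -c "
from h import *
fr=np.array([.4757,-.2336]);u=np.array([np.cos(np.radians(-54.5)),np.sin(np.radians(-54.5))])
g=fr-u*(.0706-.0386+.0015)
go(np.r_[g,.0315],-54.5)
im,m=save('wrist','w5.png');s,ms=save('scene','s5.png')
c=lambda a,f,sz:cv2.resize(a,sz,interpolation=cv2.INTER_CUBIC)
A=c(im[100:400,60:500,::-1],0,(440,300));s1=cv2.imread('pics/s1.png')
B=c(s[170:235,275:375,::-1],0,(400,260));C=c(s1[170:235,275:375],0,(400,260))
o=np.zeros((560,800,3),np.uint8);o[:300,:440]=A;o[300:,:400]=B;o[300:,400:]=C;cv2.imwrite('pics/m5.png',o)
"
```

```text
t 6.2 p [ 0.4547 -0.2022  0.032 ] yaw -54.23 w 0.318 q [  38.   15.  -19.  117.    6.   50. -128.]
f [-5.7  9.6 13.9] ff 51.44112328067422 shift [0.0042 0.0011 0.0004] turn [0.07 0.31 0.27]
```

View pics/m5.png

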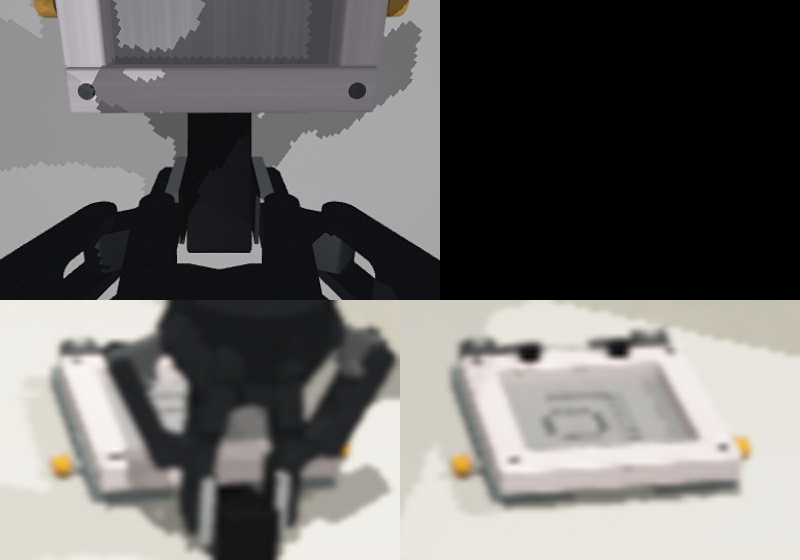

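```bash
python3 -c "
from h import *
m=vision.camera_model('wrist');s=status.sense();p=np.array(s['tcp_pos']);R=np.array(s['tcp_rot'])
q=world(m,[(280,209),(280,212),(280,352),(130,209),(437,209)],[.028,.014,.035,.028,.028])
d=(q-p)@R;print(d.round(4))
thick=d[2,0]
for i in(0,1):
  l=d[i,0]-thick; print(l, 35-l*1e3*32/95-12)
"
```

```text
[[ 0.0383  0.0005  0.0037]
 [ 0.0333  0.0006  0.0178]
 [-0.0226  0.0005 -0.0029]
 [ 0.0383 -0.0581  0.0037]
 [ 0.0382  0.0619  0.0038]]
0.06083617599003542 2.507814403356491
0.055836905638002345 4.191779153515
```

The bar edge is now at about row 211, which puts the gap near 2.7 mm, so another 3.5 mm or so is needed.

Call:
drive_tool(
  moves=[
    [[0.002, 0.0005, -0.0005, 0, 0, 0], [0.004, 0.0005, -0.0005, 0, 0, 0], [0.004, 0.0005, -0.0005, 0, 0, 0], [0.004, 0.0005, -0.0005, 0, 0, 0], [0.004, 0.0005, -0.0005, 0, 0, 0]],
  ],
)

```text
clock: 6.8
tcp_pos: [0.4563, -0.206, 0.032]
tcp_rot: [[0.584, -0.812, -0.004], [-0.812, -0.584, 0.004], [-0.005, 0.001, -1.0]]
ft_force: [-4.7, 8.1, 9.7]
width: 0.317
finger_force: 50.9
```

```bash
python3 -c "
from h import *
fr=np.array([.4757,-.2336]);u=np.array([np.cos(np.radians(-54.5)),np.sin(np.radians(-54.5))])
g=fr-u*(.0706-.0386+.0015)
go(np.r_[g,.0315],-54.5)
im,m=save('wrist','w6.png')
s=status.sense();p=np.array(s['tcp_pos']);R=np.array(s['tcp_rot'])
g=im.astype(int).sum(2)
print(g[205:235,200].tolist(),g[205:235,370].tolist(),g[345:360,270].tolist())
for r in (214,217,220,223,226):
  q=world(m,[(280,r),(280,352)],[.03,.035]);d=(q-p)@R;l=d[0,0]-d[1,0];print(r,l,23-l*1e3*32/95)
"
```

```text
t 6.8 p [ 0.4563 -0.206   0.032 ] yaw -54.25 w 0.317 q [  39.   15.  -19.  116.    6.   50. -128.]
f [-4.7  8.1  9.7] ff 50.860635973513126 shift [0.0002 0.0003 0.0005] turn [0.08 0.31 0.25]
[354, 351, 347, 347, 344, 342, 341, 340, 342, 345, 342, 341, 340, 341, 331, 299, 269, 255, 342, 428, 447, 444, 442, 444, 444, 444, 443, 444, 444, 445] [356, 357, 348, 345, 342, 342, 339, 341, 345, 348, 344, 340, 341, 334, 333, 328, 320, 304, 321, 335, 335, 333, 335, 333, 404, 492, 515, 509, 508, 509] [79, 78, 79, 83, 74, 69, 53, 103, 538, 509, 507, 505, 503, 503, 503]
214 0.05935632151551924 3.006291700035625
217 0.05814286235002318 3.4150358399921927
220 0.05692271767353316 3.826031941546727
223 0.05569584718683793 4.239293579170383
226 0.054462210310116804 4.654834421855394
```

View pics/w6.png

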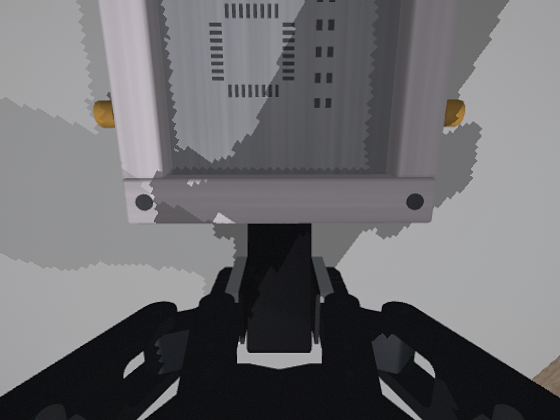

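The bar edge is at row 222, giving a gap of about 4.0 mm, and the arm position agrees. The fingers (from row 258 down) are clear of the bar. I'll let it settle, then hand in.

Call:
drive_tool(
  moves=[
    [[0, 0, 0, 0, 0, 0], [0, 0, 0, 0, 0, 0], [0, 0, 0, 0, 0, 0]],
  ],
)

```text
clock: 7.15
tcp_pos: [0.4563, -0.2061, 0.032]
tcp_rot: [[0.584, -0.812, -0.004], [-0.812, -0.584, 0.003], [-0.005, 0.001, -1.0]]
ft_force: [-4.7, 8.6, 10.3]
width: 0.317
finger_force: 50.9
```

```bash
python3 -c "
from h import *
go([.4563,-.206,.032],-54.3);print(manip.sign_off())"
```

```text
t 7.15 p [ 0.4563 -0.2061  0.032 ] yaw -54.25 w 0.317 q [  39.   15.  -19.  116.    6.   50. -128.]
f [-4.7  8.6 10.3] ff 50.8592888340354 shift [-0.0001 -0.     -0.    ] turn [0.08 0.3  0.05]
the job is handed in; nothing more can be done
None
```

I handed the job in at about 7 s with the wedge gripped in the slot and the front bar resting on it, about 4 mm up by camera and arm position; sign-off returned no verdict.

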